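# Isolate the power unit and hang its out-of-service marker

### The arm

A 6-joint arm with a two-finger parallel gripper is mounted at the origin on the work surface. World frame = base frame: x ahead of the robot, y to its left, z up, the work surface at z = 0. Lengths are in m, angles in rad, forces in N, time in s.
With the tool pointing down it reaches from about 0.425 to 0.925 m from the base axis. Payload 12.5 kg.
Tool frame: the origin (TCP) lies midway between the tips of the shut fingers; the grasp point (between the pads) lies 19 mm behind it; z points along the fingers, y is the direction in which the jaws open and shut (so a half turn about z gives the same grasp; the last joint's range is limited). The gripper opens to 85 mm and grips with 20 to 120 N. Pads are 22 mm wide; open, the fingers measure 114 mm over their backs; the gripper's body (76 mm by 85 mm) begins 54 mm behind the grasp point. The pads swing forward as they close: fully open they stand 13 mm farther back than shut.
Start: joints at [-1.228, 0.491, 1.559, -0, 1.092, -0.106], TCP at [0.271, -0.563, 0.231] pointing down, gripper open.
Joint ranges: [-3.1, 3.1], [-0.84, 2.19], [0.05, 2.79], [-1.13, 4.28], [0.06, 2.93], [-2.69, 2.69]. Speed limits (rad/s): [2.22, 2.22, 2.79, 3.14, 3.14, 3.14].

### API

Orientations are given as a unit quaternion [w, x, y, z].
In Python, from plant import sensors, eyes, ticket gives the robot as it stands. The module is installed in compiled form; this text tells all that it offers.
- The arm moves only by the tool play_rows, never from a script. Its argument "moves" is one flat list of numbers, 4 for each row, row after row: the shift along the tool's x, y, z in m, then the turn about the tool's z in rad. A call has exactly 10 rows; each row is the pose to reach, as a shift and turn from the pose commanded when the call began, along the tool's axes at that moment; what a row does not reach only later rows make up. A row lasts 1/12 s, in which the tool goes at most 41.7 mm and 7.16 degrees, less where a joint would pass 70% of its speed; a pose out of reach is approached as far as the arm can. A call with a gripper value outside its range is refused whole. "gripper" is the opening, from 0 (shut) to 1 (fully open), set as the call begins (left out, the last holds). The fingers move at their own pace and stop on an object; "force" is the grip in N (left out, the last holds). Time passes only in rows, so rows that repeat a pose let the fingers close, or fill a call up. It gives the time, the measured TCP pose, the force and the opening at its end, in the units of the state.
- sensors.read_state(): the state, without advancing time (a new reading comes with each control period).
- eyes.get_image(name): name is "scene" or "top" or "wrist"; returns (picture, depth): 400x640x3 uint8, blue, green, red; 400x640 float32, m along the optical axis (not along the pixel's ray), 0 where there is no reading.
- eyes.camera_model(name): a dict with "fx", "fy", "cx", "cy" (pixels), "dist" ([k1, k2, p1, p2, k3] as OpenCV has them; the pictures are not rectified), "world_from_camera" (4x4, takes a point from camera to world coordinates). Camera axes: x right, y down, z forward; pixel columns grow to the right and rows downward; lengths in m; the calibration is good to about 2 mm. A picture is of the moment at which its call begins: read the wrist's pose just before it. camera_model takes no time and is no camera call; for the wrist camera it gives the pose at the moment of the call.
- ticket.finish_job(): hands the job in, once; it reports no verdict.
The state is a dict: "t": time; "joint_positions": joint angles; "dq": joint speeds; "joint_torque": joint torques, N m; "ee_pos": TCP position; "tcp_rot": TCP orientation; "wrist_force": force on the tool from outside, world axes, zero at the start; "wrist_torque": the same for the moment, N m; "opening": finger opening in m.
Only numpy, scipy, OpenCV 4.12 (cv2) and the standard library are available. Lean on these libraries where they do the work, as an engineer would, in place of code of your own. Each camera call takes 0.05 s, during which the arm holds its last target. There are 200 camera calls.

### The job

Take the grey power unit out of service: push the big rotary isolator knob on its top in against its spring, turn it clockwise, held in and without forcing it, past the steel safety stop as far as it goes, and let it spring back up. Then hang the white marker by its window on the sprung hook of the stand and, still holding it, tug it down gently so that the hook dips about a centimetre for a moment, without ever bottoming the hook out. Let the marker go, leaving it hanging upright and still.

Things in the scene. Friction and masses are not known exactly. Their poses are not given: they have to be found in the camera images.
- unit: Grey power unit, a fixed box 180 mm (x) x 200 mm (y), 105 mm high, with the isolator knob in the middle of its top and a folded black handle, 16 mm high, along its rear (+x) edge. Origin: middle of its underside. A steel stop on its top, to the far left of the knob as seen from the robot, reaches 15 mm above the top, 35 to 51 mm from the knob's axis.
- iso_grip (a point): Isolator knob: black disc 64 mm across with a black grip bar on it, 54 mm long, 16 mm thick, 34 mm high, and a steel lug at the rim. The point is on its vertical axis, inside the bar, 13 mm below the bar's top, 21 mm above the disc's top face (38 mm above the unit's top when out); it turns and sinks with the knob. x: along the bar, y: across its 16 mm, z: up.
- iso_push (a joint): How far the knob is pushed in (m, downward): 0 out, 0.008 fully in. Spring: 6 N to start, 10 N fully in. The lug passes beneath the stop only when this is over 0.006; it springs out by itself when let go clear of the stop.
- iso_turn (a joint): Turn of the knob (rad), growing clockwise seen from above: 0 to 1.35 (end of travel). Starts between 0 and 0.3; not pushed in, it is stopped at about 0.45 (do not force it); the stop is passed at about 0.93. Friction 0.05 N m keeps it where it is left.
- marker_mid (a point): Middle (55 mm above the underside) of the loose white plastic marker, about 0.12 kg, 110 mm tall, standing upright on a foot 44 mm (x) x 60 mm (y), 10 mm high. On it a plate 12 mm thick (x), 56 mm wide (y), up to 72 mm; above that a grip tab 22 mm wide (y), 12 mm thick (x) up to 110 mm. The window runs through the plate along x: 36 mm wide, from 30 to 62 mm up. z: up.
- marker: The same marker; origin in the middle of its underside, axes as marker_mid (either face may be forward).
- marker_eye (a point): Middle of the upper edge of the marker's window (62 mm above its underside, 48 mm below the top of the tab); this edge rests on the hook. Axes as marker_mid.
- hook_rest (a point): Top of the level arm of the sprung hook, where the marker's window edge is to rest; sinks with the hook; 159 mm above the table at rest. The hook is a steel rod 8 mm thick. Its arm lies along x: post 48 mm to +x, and 37 mm to -x it turns up into the tip, which ends 49 mm to -x, 12 mm above this point. Nothing near is higher. z: up.
- stand: Fixed steel stand of the hook: base plate 110 x 100 mm, 10 mm high, upright sleeve 20 mm thick to 105 mm high, in which the hook's post slides. Origin: foot of the sleeve, on the table; the hook's arm points to -x.
- hook (a joint): How far the hook is pulled down on its spring (m): 0 at rest, 0.025 bottomed out. It gives from 1 N, then 0.6 N per mm; the marker alone sinks it less than 2 mm; a gentle tug dips it about 0.010.
There are look-alikes about, which are no part of the job. Leave any yellow look-alike of the marker alone.

How it is judged:
On the way, in this order (a step that is already met when the one before it is completed fails the run):
1. the knob has been turned past its stop and has sprung out again (value of joint iso_turn above 0.95 rad and value of joint iso_push below 0.002 m), for 0.2 s.
2. the marker, on the hook and still held by the fingers, is tugged down so that the hook dips more than 5 mm (value of joint hook above 0.005 m and contact force between the fingers and marker above 0.5 N and x of marker_eye in the frame of hook_rest between -0.034 and 0.04 m and z of marker_eye in the frame of hook_rest between -0.006 and 0.006 m and y of marker_eye in the frame of hook_rest between -0.02 and 0.02 m), for 0.2 s.
At the end, for the whole second after the job is handed in: Isolator past its stop (over 0.95 rad) and out (under 2 mm in); marker hangs released on the hook's level arm (window's upper edge within 6 mm of the arm's top, within 20 mm sideways, between tip and post), upright within 0.3 rad, under 0.03 m/s; hook back up (dip under 4 mm) (all of step 1 and x of marker_eye in the frame of hook_rest between -0.034 and 0.04 m and y of marker_eye in the frame of hook_rest between -0.02 and 0.02 m and z of marker_eye in the frame of hook_rest between -0.006 and 0.006 m and angle between marker_mid's own z axis and vertical below 0.3 rad and value of joint hook below 0.004 m and linear speed of marker below 0.03 m/s); the robot touches nothing.
It fails at once if the hook is bottomed out (dipped over 22 mm) (value of joint hook above 0.022 m).
It fails at once if the knob is forced through its stop instead of being pushed in beneath it (value of joint iso_turn between 0.58 and 0.85 rad and value of joint iso_push below 0.004 m).
It also fails if it takes over 61 s, if anything falls off the work surface, if the arm or the gripper's body presses on something with over 40 N, if the wrist force passes 120 N, or if a joint passes its speed limit or range.

## Working session

There is one attempt and no reset: what is moved stays moved. The work goes in short steps, Python scripts to look and compute and a tool call to move; the robot and the scene stay as the last step left them, time stands still between calls to the robot, and variables do not carry over. Pictures are saved under pics/ and viewed, about 8 in all and at most 12, crops included, and the job is handed in when it is done.

Besides the shell and the picture viewer there is one more tool, called after "Request:" in YAML: its name, and indented under it one key for each argument. play_rows: Moves the arm, as the interface text tells. Its arguments: {"type":"object","properties":{"moves":{"type":"array","items":{"type":"number"}},"gripper":{"type":"number"},"force":{"type":"number"}},"required":["moves"]}

```bash
mkdir -p pics; cat > h.py <<'E'
import numpy as np, cv2
from plant import sensors, eyes, ticket
def cap(n,f=None):
    m=eyes.camera_model(n); im,d=eyes.get_image(n)
    if f: cv2.imwrite('pics/'+f+'.png',im)
    np.savez('pics/'+(f or n)+'.npz',im=im,d=d,T=m['world_from_camera'],K=[m['fx'],m['fy'],m['cx'],m['cy']],dist=m['dist'])
    return im,d,m
def load(f):
    z=np.load('pics/'+f+'.npz'); K=z['K']
    return z['im'],z['d'],dict(fx=K[0],fy=K[1],cx=K[2],cy=K[3],dist=z['dist'],world_from_camera=z['T'])
def rays(m,uv):
    K=np.array([[m['fx'],0,m['cx']],[0,m['fy'],m['cy']],[0,0,1.]])
    n=cv2.undistortPoints(np.array(uv,float).reshape(-1,1,2),K,np.array(m['dist'],float)).reshape(-1,2)
    return np.c_[n,np.ones(len(n))]
def onz(m,uv,z):
    T=np.array(m['world_from_camera']); r=rays(m,uv)@T[:3,:3].T; o=T[:3,3]
    return o+r*((z-o[2])/r[:,2])[:,None]
def pts(m,d):
    h,w=d.shape; v,u=np.mgrid[:h,:w]
    T=np.array(m['world_from_camera']); r=rays(m,np.c_[u.ravel(),v.ravel()])*d.reshape(-1,1)
    P=r@T[:3,:3].T+T[:3,3]; P[d.ravel()==0]=np.nan
    return P.reshape(h,w,3)
E
python3 - <<'E'
from h import *
s=sensors.read_state();print(s)
for n in('scene','top'):
    im,d,m=cap(n,n+'0'); print(n,m['world_from_camera'])
E
```

```text
{'t': 0.0, 'joint_positions': array([-1.22760814e+00,  4.91585354e-01,  1.55945457e+00, -3.35261320e-05,
        1.09172918e+00, -1.05614019e-01]), 'dq': array([ 0.0001536 ,  0.00036659, -0.00014588, -0.00045455,  0.00029657,
       -0.00042152]), 'joint_torque': array([ 1.36885243e-03, -6.18446302e+01, -2.61594808e+01, -8.14467580e-05,
        4.06743900e-03, -5.01129557e-05]), 'ee_pos': array([ 0.27110524, -0.56287906,  0.23070996]), 'tcp_rot': array([-5.82318240e-04,  9.74925660e-01,  2.22530025e-01, -8.44760425e-05]), 'wrist_force': array([0.3844823 , 0.72079775, 0.26047965]), 'wrist_torque': array([-0.0185622 ,  0.00717769,  0.01207717]), 'opening': 0.08566845945243867}
scene [[-0.13573747  0.73196594 -0.66768346  1.24392297]
 [ 0.99068197  0.10786883 -0.08314771  0.09855588]
 [ 0.01116094 -0.67274823 -0.7397873   0.89379772]
 [ 0.          0.          0.          1.        ]]
top [[ 0.01599807 -0.99534035  0.09508755  0.45938144]
 [-0.99940946 -0.01881059 -0.02875579  0.01428544]
 [ 0.03041045 -0.09457136 -0.9950535   1.03419955]
 [ 0.          0.          0.          1.        ]]
```

View pics/scene0.png

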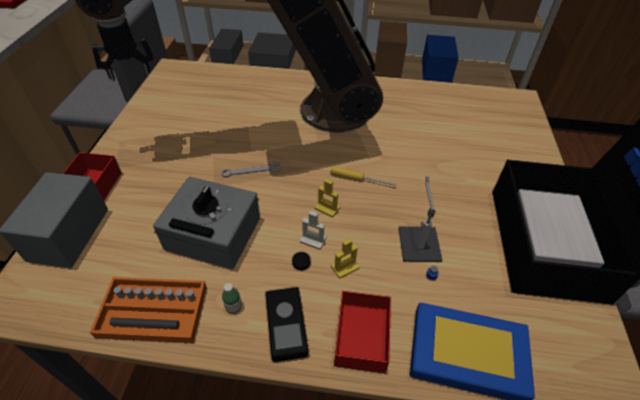

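View pics/top0.png

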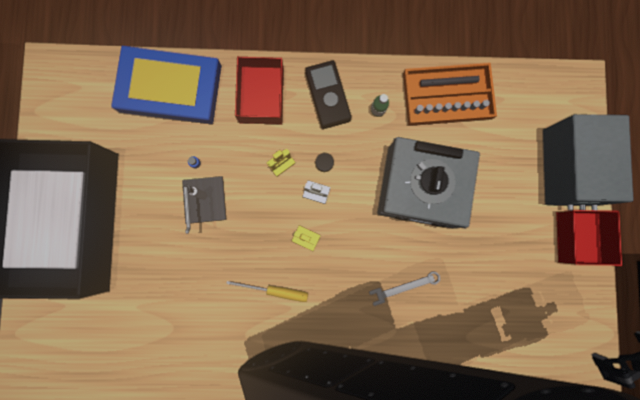

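Scene view: the unit is at (208,215), with the plain grey box at (55,220) as a look-alike. The white marker is at (313,230), with yellow look-alikes at (327,197) and (346,258), and the stand is at (424,220). In the top view the knob is at (432,181), the white marker at (317,191), the yellow ones at (281,161) and (306,238), and the stand at (204,200). Next is one composite close crop to check these choices.

```bash
python3 - <<'E'
from h import *
def crop(f,c,w,h,s):
    im=load(f)[0]; x,y=c; return cv2.resize(im[y-h:y+h,x-w:x+w],None,fx=s,fy=s,interpolation=cv2.INTER_CUBIC)
a=crop('top0',(432,182),50,50,4);a=cv2.resize(a,(400,300))
a=crop('top0',(430,182),50,37,4);b=crop('scene0',(208,215),50,37,4)
c=crop('top0',(317,191),25,37,4);c2=crop('top0',(203,205),25,37,4);e=crop('scene0',(315,232),25,37,4);e2=crop('scene0',(425,212),25,37,4)
cv2.imwrite('pics/c1.png',np.vstack([np.hstack([a,b]),np.hstack([c,c2,e,e2])]))
for n in('top0','scene0'):
    im,d,m=load(n);P=pts(m,d)
    hsv=cv2.cvtColor(im,cv2.COLOR_BGR2HSV)
    w=(hsv[...,1]<45)&(hsv[...,2]>150)
    X=P[...,0];Y=P[...,1];Z=P[...,2]
    if n=='top0': box=np.s_[175:210,295:340]
    else: box=np.s_[205:255,295:335]
    q=P[box][w[box]]; print(n,'white',len(q),np.nanmin(q,0),np.nanmax(q,0),np.nanmedian(q,0))
    k=np.zeros_like(w);k[box]=w[box]
    t=k&(Z>0.095); print('tabtop',P[t].mean(0),t.sum())
    # unit top
    t=(abs(Z-0.105)<0.006)&(Y<-.05)&(X>.35)&(abs(Y+.25)<.2); 
    c=max(cv2.findContours(t.astype(np.uint8),0,1)[0],key=cv2.contourArea)
    r=cv2.minAreaRect(onz(m,c.reshape(-1,2),.105)[:,:2].astype(np.float32)); print('unit',r)
    t=(Z>0.145)&(Z<.17)&(Y<-.05)&(Y>-.4)&(X>.4)
    if t.sum()>5: 
        print('bar',t.sum(),P[t].mean(0),cv2.minAreaRect(P[t][:,:2].astype(np.float32)))
    t=(Z>0.02)&(Y>.1)&(Y<.35)&(X>.35)&(X<.6)&(Z<.25)
    vv,uu=np.nonzero(t)
    for lo,hi in((.02,.1),(.1,.14),(.145,.165),(.165,.19)):
        s=t&(Z>lo)&(Z<=hi)
        if s.any(): v,u=np.nonzero(s);print('hook',lo,hi,s.sum(),P[s].min(0).round(3),P[s].max(0).round(3),u.min(),u.max(),v.min(),v.max())
E
```

```text
top0 white 318 [ 0.55577419 -0.02836171 -0.00211747] [0.60883431 0.03701726 0.11423584] [0.57775408 0.00439625 0.01238905]
tabtop [0.5825559  0.00490019 0.11099932] 45
unit ((0.5993430614471436, -0.25899267196655273), (0.20072811841964722, 0.17915765941143036), 80.70784759521484)
bar 209 [ 0.59911182 -0.25753358  0.15580429] ((0.5999373197555542, -0.2591075301170349), (0.016389241442084312, 0.05395388603210449), 79.36933135986328)
hook 0.02 0.1 81 [0.557 0.273 0.021] [0.576 0.287 0.1  ] 194 206 188 198
hook 0.1 0.14 53 [0.557 0.274 0.1  ] [0.576 0.29  0.139] 186 197 186 195
hook 0.145 0.165 194 [0.48  0.269 0.146] [0.574 0.291 0.165] 183 190 185 229
hook 0.165 0.19 16 [0.471 0.269 0.166] [0.48  0.277 0.172] 185 189 229 233
scene0 white 105 [ 0.48966114 -0.02994522 -0.00162464] [0.60853493 0.02833975 0.11234193] [0.59097374 0.00169331 0.0111657 ]
tabtop [0.58236003 0.00378531 0.10983526] 18
unit ((0.6054363250732422, -0.25817370414733887), (0.2011399269104004, 0.1819128692150116), 80.48713684082031)
bar 156 [ 0.60483516 -0.25828392  0.15366223] ((0.6011307239532471, -0.2595793306827545), (0.016999825835227966, 0.055611785501241684), 79.75962829589844)
hook 0.02 0.1 168 [0.562 0.272 0.02 ] [0.582 0.292 0.1  ] 417 430 224 246
hook 0.1 0.14 80 [0.56  0.272 0.1  ] [0.579 0.291 0.14 ] 423 433 212 226
hook 0.145 0.165 132 [0.474 0.268 0.145] [0.577 0.289 0.165] 425 434 177 213
hook 0.165 0.19 9 [0.473 0.269 0.166] [0.483 0.275 0.172] 426 428 176 179
```

View pics/c1.png

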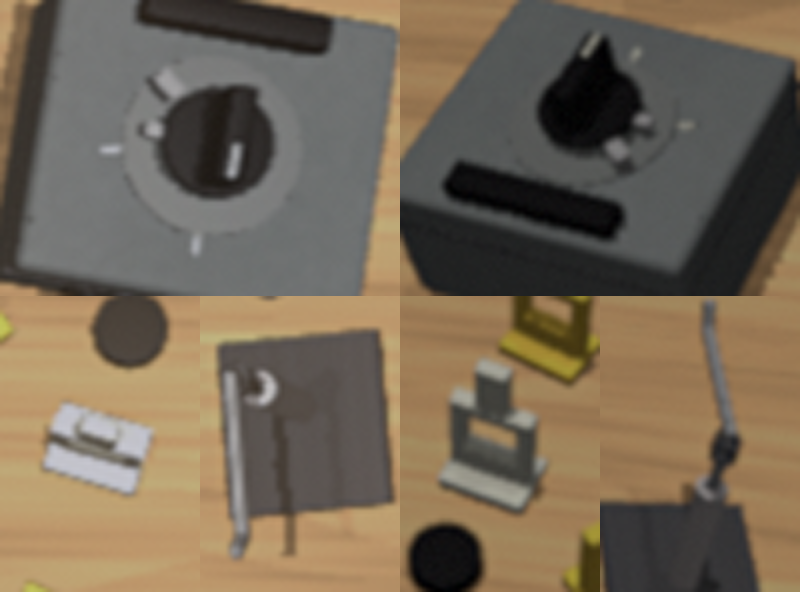

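The top and scene views agree on the following:
- **Knob:** axis at about (0.600,-0.259), bar yaw about -10.6°, lug to the left and stop ahead-left, so it starts near 0. The top sits at z=0.156, as described.
- **Marker:** the white one stands upright at (0.582,0.004), tab top at z=0.11, as described. The yellow ones are excluded.
- **Hook:** arm at y≈0.27–0.29, at the expected height.

I'm now moving over the knob.

Request:
play_rows:
  moves: [0.04,-0.012,0,-0.12,0.08,-0.024,0,-0.24,0.12,-0.036,0,-0.36,0.16,-0.049,0,-0.48,0.2,-0.061,0,-0.6,0.24,-0.073,0,-0.72,0.28,-0.086,0,-0.84,0.32,-0.098,0,-0.96,0.36,-0.11,0,-1.08,0.4,-0.122,0,-1.2]
  gripper: 0.7
  force: 60

```text
t: 0.93
ee_pos: [0.5787, -0.2789, 0.2311]
tcp_rot: [-0.0, 0.677, 0.736, -0.0]
wrist_force: [-0.7, -0.7, 0.0]
opening: 0.0599
```

```bash
cat >> h.py <<'E'
from scipy.spatial.transform import Rotation as R
def go(p,yaw):
    "shift and turn in tool axes to world TCP p, tool-x yaw in deg"
    s=sensors.read_state(); q=s['tcp_rot']; M=R.from_quat([q[1],q[2],q[3],q[0]]).as_matrix()
    y=np.degrees(np.arctan2(M[1,0],M[0,0])); dy=(yaw-y+180)%360-180
    print('t',s['t'],'tcp',s['ee_pos'].round(4),'yaw',y.round(2),'q6',s['joint_positions'][5].round(3),'F',s['wrist_force'].round(2),'Tz',s['wrist_torque'].round(2),'open',round(s['opening'],4))
    print('shift',(M.T@(np.array(p)-s['ee_pos'])).round(4),'turn',round(-np.radians(dy),4))
E
python3 -c "
from h import *
go([.6,-.259,.2],169.4)"
```

```text
t 0.9333 tcp [ 0.5787 -0.2789  0.2311] yaw 94.81 q6 -0.636 F [-0.69 -0.71  0.03] Tz [ 0.03 -0.03 -0.05] open 0.0599
shift [0.018  0.0229 0.0311] turn -1.3018
```

Request:
play_rows:
  moves: [0.003,0.004,0.005,-0.125,0.006,0.008,0.01,-0.25,0.009,0.012,0.015,-0.375,0.012,0.015,0.02,-0.5,0.015,0.019,0.025,-0.625,0.018,0.023,0.03,-0.75,0.018,0.023,0.03,-0.875,0.018,0.023,0.03,-1.0,0.018,0.023,0.03,-1.125,0.018,0.023,0.03,-1.25]

```text
t: 1.77
ee_pos: [0.5989, -0.2608, 0.2008]
tcp_rot: [-0.0, 0.118, 0.993, 0.0]
wrist_force: [-0.6, 0.3, -0.5]
opening: 0.0599
```

```bash
python3 - <<'E'
from h import *
go([.6,-.259,.2],169.4)
im,d,m=cap('wrist','w1'); P=pts(m,d); print(m['world_from_camera'])
Z=P[...,2]; t=(abs(Z-.156)<.005)&(np.hypot(P[...,0]-.6,P[...,1]+.259)<.045)
print(t.sum()); 
if t.sum()>20: print(P[t].mean(0),cv2.minAreaRect(P[t][:,:2].astype(np.float32)))
E
```

```text
t 1.7667 tcp [ 0.5989 -0.2608  0.2008] yaw 166.45 q6 -1.846 F [-0.56  0.26 -0.54] Tz [-0.02 -0.01 -0.  ] open 0.0599
shift [-0.0006  0.002   0.0008] turn -0.0515
[[ 2.34318439e-01  9.36107967e-01  2.62291334e-01  5.31798562e-01]
 [ 9.72159712e-01 -2.25796166e-01 -6.26225675e-02 -2.43764496e-01]
 [ 6.02893260e-04  2.69662690e-01 -9.62954656e-01  3.43609985e-01]
 [ 0.00000000e+00  0.00000000e+00  0.00000000e+00  1.00000000e+00]]
1780
[ 0.59771401 -0.25856618  0.15582428] ((0.5993268489837646, -0.258916974067688), (0.015998587012290955, 0.05365997552871704), 79.78515625)
```

View pics/w1.png

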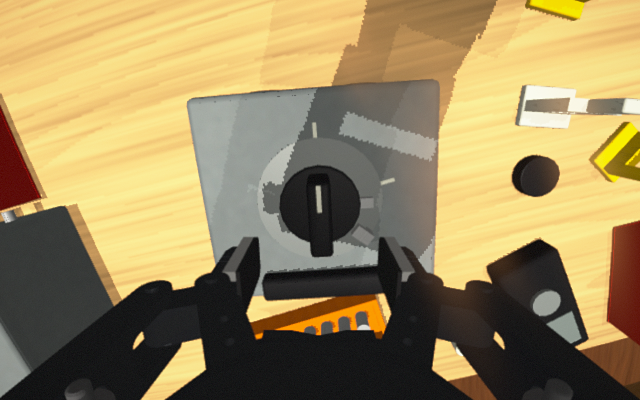

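The wrist view shows the knob bar at (319,215) upright between the open fingers, the lug at (367,203) and the stop at (364,234). The bar centre is (0.5993,-0.2590) at yaw 169.8°, which agrees with the top view. Descending and gripping.

Request:
play_rows:
  moves: [0,0.002,0,-0.055,0,0.002,0.015,-0.055,0,0.002,0.03,-0.055,0,0.002,0.045,-0.055,0,0.002,0.055,-0.055,0,0.002,0.062,-0.055,0,0.002,0.068,-0.055,0,0.002,0.073,-0.055,0,0.002,0.073,-0.055,0,0.002,0.073,-0.055]

```text
t: 2.65
ee_pos: [0.5996, -0.2591, 0.1285]
tcp_rot: [0.0, 0.094, 0.996, -0.0]
wrist_force: [-0.2, -0.4, -0.0]
opening: 0.0596
```

Request:
play_rows:
  moves: [0,0,0,0,0,0,0,0,0,0,0,0,0,0,0,0,0,0,0,0,0,0,0,0,0,0,0,0,0,0,0,0,0,0,0,0,0,0,0,0]
  gripper: 0

```text
t: 3.48
ee_pos: [0.5996, -0.2596, 0.129]
tcp_rot: [0.0, 0.094, 0.996, -0.001]
wrist_force: [-2.8, -4.5, 5.8]
opening: 0.015
```

```bash
python3 -c "
from h import *
go([.5993,-.259,.128],169.8)"
```

```text
t 3.4833 tcp [ 0.5996 -0.2596  0.129 ] yaw 169.24 q6 -1.892 F [-2.81 -4.52  5.82] Tz [-0.67  0.52  0.05] open 0.015
shift [0.0004 0.0006 0.001 ] turn -0.0098
```

Request:
play_rows:
  moves: [0,0,0.001,0,0,0,0.002,0,0,0,0.003,0,0,0,0.004,0,0,0,0.005,0,0,0,0.006,0,0,0,0.007,0,0,0,0.008,0,0,0,0.0085,0,0,0,0.0085,0]

```text
t: 4.32
ee_pos: [0.5996, -0.2597, 0.121]
tcp_rot: [0.001, 0.094, 0.996, -0.001]
wrist_force: [-3.9, -3.8, 9.7]
opening: 0.015
```

```bash
python3 -c "
from h import *
go([.5993,-.259,.128],169.8)"
```

```text
t 4.3167 tcp [ 0.5996 -0.2597  0.121 ] yaw 169.24 q6 -1.892 F [-3.92 -3.77  9.71] Tz [-0.61  0.71 -0.  ] open 0.015
shift [ 0.0004  0.0006 -0.007 ] turn -0.0098
```

Request:
play_rows:
  moves: [0,0,0.0007,0,0,0,0.0015,0,0,0,0.0015,0.04,0,0,0.0015,0.08,0,0,0.0015,0.12,0,0,0.0015,0.16,0,0,0.0015,0.2,0,0,0.0015,0.24,0,0,0.0015,0.28,0,0,0.0015,0.3]

```text
t: 5.15
ee_pos: [0.5999, -0.2594, 0.1208]
tcp_rot: [0.001, 0.243, 0.97, -0.001]
wrist_force: [-7.0, -0.8, 21.5]
opening: 0.0145
```

```bash
python3 -c "
from h import *
go([.5993,-.259,.128],169.8)"
```

```text
t 5.15 tcp [ 0.5999 -0.2594  0.1208] yaw 151.93 q6 -1.59 F [-7.   -0.82 21.5 ] Tz [-0.02  1.18  0.01] open 0.0145
shift [ 0.0007  0.0001 -0.0072] turn -0.3119
```

Request:
play_rows:
  moves: [0,0,0,0.05,0,0,0,0.12,0,0,0,0.19,0,0,0,0.26,0,0,0,0.33,0,0,0,0.4,0,0,0,0.47,0,0,0,0.54,0,0,0,0.6,0,0,0,0.63]

```text
t: 5.98
ee_pos: [0.6004, -0.2592, 0.1209]
tcp_rot: [0.002, 0.532, 0.847, 0.0]
wrist_force: [-3.8, 1.3, 20.3]
opening: 0.0149
```

```bash
python3 -c "
from h import *
go([.5993,-.259,.128],169.8)"
```

```text
t 5.9833 tcp [ 0.6004 -0.2592  0.1209] yaw 115.76 q6 -0.958 F [-3.76  1.3  20.3 ] Tz [0.35 0.65 0.07] open 0.0149
shift [ 0.0006 -0.0009 -0.0072] turn -0.9432
```

Request:
play_rows:
  moves: [0,0,0,0.04,0,0,0,0.08,0,0,0,0.12,0,0,0,0.16,0,0,0,0.2,0,0,0,0.24,0,0,0,0.28,0,0,0,0.31,0,0,0,0.34,0,0,0,0.34]

```text
t: 6.82
ee_pos: [0.6007, -0.2591, 0.1209]
tcp_rot: [0.002, 0.667, 0.745, 0.001]
wrist_force: [-1.7, 1.6, 18.7]
opening: 0.0149
```

```bash
python3 -c "
from h import *
go([.5993,-.259,.128],169.8)"
```

```text
t 6.8167 tcp [ 0.6007 -0.2591  0.1209] yaw 96.36 q6 -0.62 F [-1.74  1.62 18.73] Tz [ 0.33  0.29 -0.08] open 0.0149
shift [ 0.0003 -0.0013 -0.0071] turn -1.2817
```

Request:
play_rows:
  moves: [0,0,0,0.01,0,0,0,0.02,0,0,0,0.03,0,0,0,0.04,0,0,0,0.05,0,0,0,0.05,0,0,-0.003,0.05,0,0,-0.006,0.05,0,0,-0.008,0.05,0,0,-0.0095,0.05]

```text
t: 7.65
ee_pos: [0.6006, -0.2591, 0.1291]
tcp_rot: [0.002, 0.685, 0.729, 0.001]
wrist_force: [3.2, -1.1, -6.5]
opening: 0.0148
```

```bash
python3 -c "
from h import *
go([.5993,-.259,.128],169.8)"
```

```text
t 7.65 tcp [ 0.6006 -0.2591  0.1291] yaw 93.6 q6 -0.572 F [ 3.24 -1.11 -6.46] Tz [-0.06 -0.66  0.01] open 0.0148
shift [ 0.0002 -0.0013  0.0011] turn -1.3299
```

Request:
play_rows:
  moves: [0,0,0.001,0,0,0,0.001,0,0,0,0.001,0,0,0,0.001,0,0,0,0.001,0,0,0,-0.02,0,0,0,-0.05,0,0,0,-0.08,0,0,0,-0.11,0,0,0,-0.13,0]
  gripper: 0.6

```text
t: 8.48
ee_pos: [0.5998, -0.2592, 0.2607]
tcp_rot: [0.001, 0.684, 0.729, 0.0]
wrist_force: [1.0, 0.9, 0.8]
opening: 0.0514
```

```bash
python3 - <<'E'
from h import *
im,d,m=cap('top','top2');P=pts(m,d);Z=P[...,2];X=P[...,0];Y=P[...,1]
t=(abs(Z-.156)<.006)&(np.hypot(X-.6,Y+.259)<.045); print('bar',t.sum(),P[t].mean(0) if t.any() else '')
if t.sum()>20: print(cv2.minAreaRect(P[t][:,:2].astype(np.float32)))
im,d,m=load('top0');P=pts(m,d);Z=P[...,2];X=P[...,0];Y=P[...,1]
hsv=cv2.cvtColor(im,cv2.COLOR_BGR2HSV);w=np.zeros(Z.shape,bool);w[175:210,295:340]=((hsv[...,1]<60)&(hsv[...,2]>130))[175:210,295:340]
f=w&(Z<.02)&(Z>.004); print('foot',f.sum(),cv2.minAreaRect(P[f][:,:2].astype(np.float32)))
f=w&(Z>.1);print('tab',P[f].mean(0),cv2.minAreaRect(P[f][:,:2].astype(np.float32)))
f=w&(Z>.06)&(Z<.08);print('plate',f.sum(),P[f].mean(0),cv2.minAreaRect(P[f][:,:2].astype(np.float32)))
for n in('top0','scene0'):
    im,d,m=load(n);P=pts(m,d);Z=P[...,2];X=P[...,0];Y=P[...,1]
    s=(abs(Z-.156)<.006)&(Y>.2)&(Y<.35)&(X>.4)&(X<.62)
    q=P[s]; q=q[(q[:,0]>.49)&(q[:,0]<.56)]; c=np.polyfit(q[:,0],q[:,1],1); print(n,'arm',len(q),'yaw',np.degrees(np.arctan(c[0])),'y at .525',np.polyval(c,.525),'z',np.percentile(q[:,2],90))
    print('tip',P[(Z>.165)&(Y>.2)&(Y<.35)&(X>.4)&(X<.62)].mean(0))
    b=(Z>.004)&(Z<.016)&(Y>.15)&(Y<.33)&(X>.4)&(X<.65);print('base',b.sum(),cv2.minAreaRect(P[b][:,:2].astype(np.float32)))
    hsv=cv2.cvtColor(im,cv2.COLOR_BGR2HSV); y=(abs(hsv[...,0].astype(int)-27)<8)&(hsv[...,1]>120)&(Z>.02)&(X<.75)&(abs(Y)<.15)
    N,L,S,C=cv2.connectedComponentsWithStats(y.astype(np.uint8))
    for i in range(1,N):
        if S[i,4]>20: print('yellow',P[L==i].min(0).round(3),P[L==i].max(0).round(3))
go([.582,.004,.2],0)
E
```

```text
bar 143 [ 0.59952815 -0.25244394  0.15636712]
((0.5996875762939453, -0.25417715311050415), (0.015702391043305397, 0.04364621639251709), 5.237024307250977)
foot 215 ((0.5819970369338989, 0.005012992769479752), (0.05907391011714935, 0.04385443404316902), 73.87036895751953)
tab [0.58215995 0.0048062  0.11084499] ((0.5823765993118286, 0.005119213834404945), (0.021534020081162453, 0.010893075726926327), 70.81279754638672)
plate 75 [0.58190541 0.00534829 0.07289193] ((0.5821685194969177, 0.005188904702663422), (0.05592554435133934, 0.012232321314513683), 74.21854400634766)
top0 arm 129 yaw 6.440258508386355 y at .525 0.2778842333752285 z 0.16085707067264582
tip [0.47634024 0.27216773 0.16936946]
base 1737 ((0.5253438353538513, 0.24007393419742584), (0.24740365147590637, 0.1792975813150406), 0.049984656274318695)
yellow [0.633 0.071 0.02 ] [0.675 0.12  0.115]
yellow [0.452 0.003 0.069] [0.482 0.055 0.115]
yellow [0.315 0.022 0.02 ] [0.349 0.12  0.031]
scene0 arm 75 yaw 7.009897666111233 y at .525 0.27611319569303305 z 0.15917934171012932
tip [0.47822795 0.27125435 0.16826217]
base 1144 ((0.5404173731803894, 0.26276689767837524), (0.22464919090270996, 0.13677707314491272), 18.52760887145996)
yellow [0.319 0.022 0.02 ] [0.349 0.119 0.028]
yellow [0.452 0.003 0.021] [0.486 0.056 0.113]
yellow [0.634 0.07  0.021] [0.679 0.12  0.112]
t 8.5333 tcp [ 0.6007 -0.2596  0.2641] yaw 93.61 q6 -0.572 F [-0.87  0.94  2.56] Tz [ 0.02 -0.03 -0.01] open 0.0513
shift [ 0.2645 -0.0025  0.0631] turn 1.6338
```

The knob is out (bar top at z=0.156) and has turned about 1.31 rad. Next is the marker at (0.582,0.005), with its plate's width at yaw 74°.

Request:
play_rows:
  moves: [0.03,0,0,0.04,0.06,0,0,0.08,0.095,-0.001,0,0.12,0.13,-0.001,0,0.16,0.165,-0.001,0.01,0.2,0.2,-0.001,0.02,0.24,0.23,-0.002,0.035,0.28,0.255,-0.002,0.05,0.31,0.265,-0.002,0.06,0.342,0.265,-0.002,0.06,0.342]

```text
t: 9.37
ee_pos: [0.5797, 0.0076, 0.1957]
tcp_rot: [-0.001, 0.798, 0.602, -0.001]
wrist_force: [0.3, -0.1, 0.7]
opening: 0.0514
```

```bash
python3 - <<'E'
from h import *
go([.5822,.005,.077],74)
im,d,m=cap('wrist','w2');P=pts(m,d);Z=P[...,2];X=P[...,0];Y=P[...,1]
near=np.hypot(X-.582,Y-.005)<.045
for lo,hi in((.1,.12),(.062,.078),(.005,.015)):
    f=near&(Z>lo)&(Z<hi)
    if f.sum()>20: print(lo,f.sum(),P[f].mean(0),cv2.minAreaRect(P[f][:,:2].astype(np.float32)))
go([.5822,.005,.077],74)
E
```

```text
t 9.3667 tcp [0.5797 0.0076 0.1957] yaw 74.08 q6 0.177 F [ 0.27 -0.09  0.74] Tz [ 0.01 -0.03 -0.03] open 0.0514
shift [-0.0018  0.0036  0.1187] turn 0.0014
0.1 420 [0.58219672 0.00748211 0.10927488] ((0.5820087194442749, 0.006465894170105457), (0.021741274744272232, 0.011473322287201881), 74.15035247802734)
0.062 354 [0.58517167 0.01829936 0.07196972] ((0.5817944407463074, 0.006285455077886581), (0.056217603385448456, 0.011868564411997795), 73.96070098876953)
0.005 1347 [0.58237133 0.00881353 0.00986873] ((0.582323431968689, 0.006282776594161987), (0.0599946491420269, 0.043604977428913116), 73.39295196533203)
t 9.4167 tcp [0.5804 0.0062 0.1969] yaw 74.15 q6 0.174 F [ 0.37 -1.14 -0.16] Tz [-0.04  0.04  0.02] open 0.0513
shift [-0.0006  0.0023  0.1199] turn 0.0026
```

View pics/w2.png

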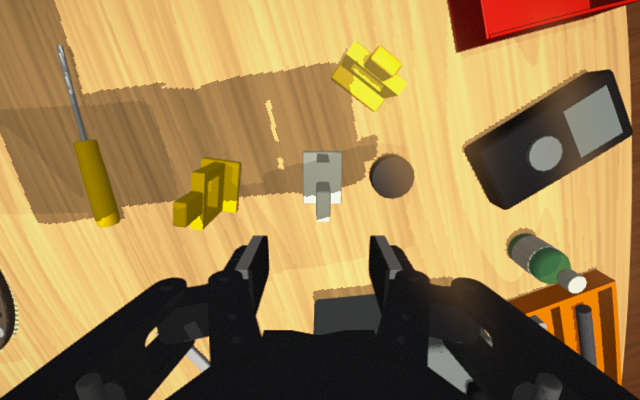

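The wrist view shows the white marker at (322,185) centred between the fingers, with the yellow ones at (207,190) and (369,75). The wrist measurement, (0.582,0.006) at yaw 74°, agrees with the top view. Descending and gripping.

Request:
play_rows:
  moves: [0,0.0016,0.015,0,0,0.0016,0.035,0,0,0.0016,0.055,0,0,0.0016,0.075,0,0,0.0016,0.09,0,0,0.0016,0.102,0,0,0.0016,0.112,0,0,0.0016,0.118,0,0,0.0016,0.119,0,0,0.0016,0.119,0]

```text
t: 10.25
ee_pos: [0.5827, 0.0045, 0.079]
tcp_rot: [0.0, 0.799, 0.602, 0.0]
wrist_force: [-0.7, -0.6, 0.1]
opening: 0.0512
```

Request:
play_rows:
  moves: [0,0,0,0,0,0,0,0,0,0,0,0,0,0,0,0,0,0,0,0,0,0,0,0,0,0,0,0,0,0,0,0,0,0,0,0,0,0,0,0]
  gripper: 0
  force: 40

```text
t: 11.08
ee_pos: [0.5826, 0.0049, 0.0794]
tcp_rot: [0.0, 0.799, 0.602, 0.0]
wrist_force: [-0.7, 0.7, 5.6]
opening: 0.0111
```

Request:
play_rows:
  moves: [0,0,-0.01,0,0,0,-0.03,0,0,0,-0.055,0,0,0,-0.08,0,0,0,-0.105,0,0,0,-0.125,0,0,0,-0.14,0,0,0,-0.15,0,0,0,-0.15,0,0,0,-0.15,0]

```text
t: 11.92
ee_pos: [0.5822, 0.0049, 0.2288]
tcp_rot: [0.0, 0.799, 0.602, 0.0]
wrist_force: [0.2, -0.3, -1.4]
opening: 0.012
```

```bash
python3 - <<'E'
from h import *
go([.4,.265,.25],96.7)
for n in('top','scene'):
    im,d,m=cap(n,n+'3');P=pts(m,d);Z=P[...,2];X=P[...,0];Y=P[...,1]
    hsv=cv2.cvtColor(im,cv2.COLOR_BGR2HSV);w=(hsv[...,1]<60)&(hsv[...,2]>120)&(np.hypot(X-.582,Y-.005)<.05)&(Z>.05)&(Z<.3)
    print(n,w.sum(),P[w].min(0),P[w].max(0))
go([.4,.265,.25],96.7)
E
```

```text
t 11.9167 tcp [0.5822 0.0049 0.2288] yaw 74.02 q6 0.174 F [ 0.19 -0.26 -1.4 ] Tz [-0.01  0.   -0.02] open 0.012
shift [ 0.1998 -0.2468 -0.0213] turn -0.3959Traceback (most recent call last):
  File "<stdin>", line 6, in <module>
    return umr_minimum(a, axis, None, out, keepdims, initial, where)
ValueError: zero-size array to reduction operation minimum which has no identity
```

The marker is held: the wrist force shows 1.4 N of weight and the opening is 12 mm. The top view is blocked by the arm. Next is the side of the hook in front of its tip.

Request:
play_rows:
  moves: [0.01,-0.012,0,-0.03,0.03,-0.036,0,-0.08,0.053,-0.063,0,-0.13,0.078,-0.092,0,-0.18,0.103,-0.122,0,-0.23,0.128,-0.151,0,-0.28,0.152,-0.18,0,-0.33,0.175,-0.207,0,-0.37,0.19,-0.225,0,-0.396,0.2,-0.236,0,-0.396]

```text
t: 12.8
ee_pos: [0.4079, 0.264, 0.2279]
tcp_rot: [-0.001, 0.663, 0.749, -0.001]
wrist_force: [0.4, -0.2, -0.7]
opening: 0.0114
```

```bash
python3 - <<'E'
from h import *
for n in('scene','wrist','top'): cap(n,n+'4')
a=load('scene4')[0][130:280,340:540]; b=load('wrist4')[0]; c=load('top4')[0][150:300,120:320]
b=cv2.resize(b,(480,300));cv2.imwrite('pics/c4.png',np.vstack([np.hstack([cv2.resize(a,(400,300)),cv2.resize(c,(400,300))]),np.hstack([b,np.zeros((300,320,3),np.uint8)])]))
for n in('top4','scene4','wrist4'):
    im,d,m=load(n);P=pts(m,d);Z=P[...,2];X=P[...,0];Y=P[...,1]
    s=(abs(Z-.156)<.006)&(Y>.25)&(Y<.31)&(X>.49)&(X<.56); q=P[s]
    if len(q)>20:
        c=np.polyfit(q[:,0],q[:,1],1); print(n,'arm',len(q),'yaw',np.degrees(np.arctan(c[0])),'y@.525',np.polyval(c,.525),'z',np.percentile(q[:,2],[50,90]))
    s=(abs(Z-.169)<.004)&(Y>.25)&(Y<.31)&(X>.46)&(X<.56)
    if s.any(): print('tip',P[s].mean(0),P[s].min(0))
go([.41,.262,.1944],96.7)
E
```

```text
top4 arm 128 yaw 6.7674279938344375 y@.525 0.2777998912327799 z [0.1592181 0.1612987]
tip [0.47596774 0.27219365 0.16979767] [0.47138473 0.26918764 0.16625771]
scene4 arm 73 yaw 6.781934512168039 y@.525 0.2761664377243385 z [0.15742382 0.15942499]
tip [0.47817905 0.27100932 0.16776077] [0.47462393 0.26762059 0.16528586]
wrist4 arm 989 yaw 6.780583199340768 y@.525 0.2812493462122576 z [0.15846927 0.15962117]
tip [0.47348915 0.27506067 0.16906086] [0.46972743 0.27069653 0.16500861]
t 12.95 tcp [0.4095 0.2628 0.2281] yaw 96.87 q6 0.315 F [ 0.23 -0.81 -0.82] Tz [ 0.   -0.01 -0.  ] open 0.0115
shift [-0.0009  0.0005  0.0337] turn 0.003
```

View pics/c4.png

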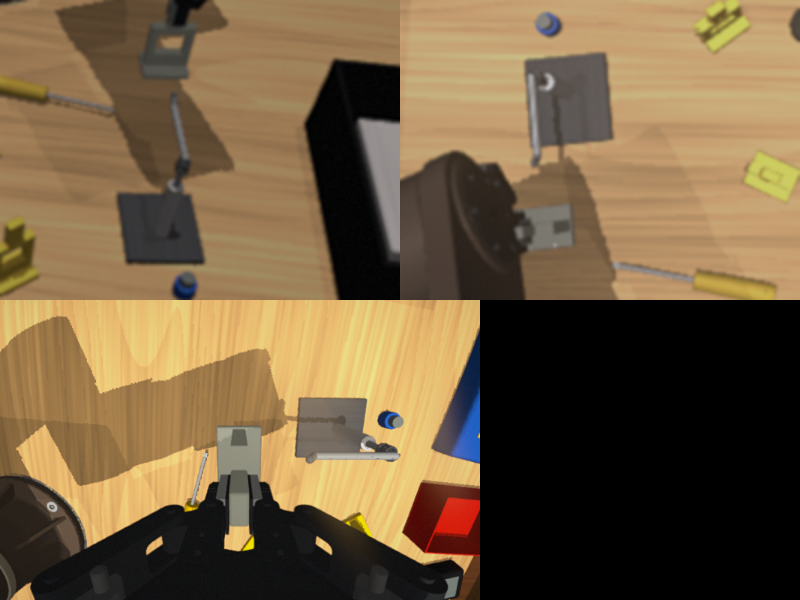

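The close views show the marker upright in the fingers, in front of and in line with the hook (scene crop: marker (167,45), tip (174,97)). Arm yaw is 6.8° in all three views and the rest point is about (0.5225,0.277). Lowering to threading height and moving up to the tip.

Request:
play_rows:
  moves: [0.001,0,0.01,0,0.001,0,0.022,0,0.001,0,0.031,0,0.001,0.005,0.034,0,0.001,0.013,0.034,0,0.001,0.022,0.034,0,0.001,0.031,0.034,0,0.001,0.036,0.034,0,0.001,0.038,0.034,0,0.001,0.038,0.034,0]

```text
t: 13.78
ee_pos: [0.4488, 0.2676, 0.1948]
tcp_rot: [0.0, 0.665, 0.747, 0.0]
wrist_force: [-0.7, 0.0, -0.9]
opening: 0.0115
```

```bash
python3 - <<'E'
from h import *
go([.5195,.2767,.1944],96.8)
im,d,m=cap('scene','scene5');P=pts(m,d);Z=P[...,2];X=P[...,0];Y=P[...,1]
hsv=cv2.cvtColor(im,cv2.COLOR_BGR2HSV)
s=(X>.40)&(X<.48)&(Y>.21)&(Y<.33)&(Z>.1)&(Z<.27)
w=s&(hsv[...,2]>80)&(Z<.2)
f=w&(Z<.135);print('foot',P[f].mean(0),P[f].min(0),P[f].max(0))
f=w&(Z>.14)&(X<.468);print('plate',f.sum(),P[f].mean(0),P[f].min(0),P[f].max(0))
# per-height width of plate face
for z in np.arange(.135,.2,.005):
    r=P[w&(abs(Z-z)<.0025)&(X<.468)]
    if len(r): print(round(z,3),len(r),np.sort(r[:,1]).round(3)[[0,-1]],np.diff(np.sort(r[:,1])).max().round(3))
cv2.imwrite('pics/c5.png',cv2.resize(im[130:230,370:500],(780,600),interpolation=2))
E
```

```text
t 13.7833 tcp [0.4488 0.2676 0.1948] yaw 96.69 q6 0.295 F [-0.69  0.01 -0.92] Tz [-0.06  0.03  0.07] open 0.0115
shift [0.0008 0.0713 0.0004] turn -0.002
foot [0.46224956 0.26188269 0.12353212] [0.43313374 0.23321223 0.11333365] [0.47393253 0.29675544 0.12796496]
plate 84 [0.44961859 0.26628239 0.16847703] [0.44068822 0.23655734 0.14081274] [0.45693071 0.29467141 0.18897886]Traceback (most recent call last):
  File "<stdin>", line 12, in <module>
    return umr_maximum(a, axis, None, out, keepdims, initial, where)
ValueError: zero-size array to reduction operation maximum which has no identity
```

Plate top at 0.189 and foot at 0.118–0.128 put the window's upper edge at about 0.178, against a tip top of 0.171 and an arm bottom of 0.151. It fits, so I'm threading slowly.

Request:
play_rows:
  moves: [0.0005,0.004,0.001,0,0.0005,0.01,0.001,0,0.0005,0.018,0.001,0,0.0005,0.026,0.001,0,0.0005,0.034,0.001,0,0.0005,0.042,0.001,0,0.0005,0.05,0.001,0,0.0005,0.058,0.001,0,0.0005,0.065,0.001,0,0.0005,0.07,0.001,0]

```text
t: 14.67
ee_pos: [0.5186, 0.2763, 0.1936]
tcp_rot: [0.0, 0.665, 0.747, -0.0]
wrist_force: [-1.2, 0.3, -2.3]
opening: 0.0112
```

```bash
python3 - <<'E'
from h import *
go([.5195,.2767,.1764],96.8)
im,d,m=cap('scene','scene6')
b=cap('wrist','w6')[0]
cv2.imwrite('pics/c6.png',np.hstack([cv2.resize(im[130:250,370:490],(400,400),interpolation=2),cv2.resize(b[150:350,220:420],(400,400))]))
E
```

```text
t 14.6667 tcp [0.5186 0.2763 0.1936] yaw 96.69 q6 0.26 F [-1.16  0.34 -2.31] Tz [ 0.05 -0.01 -0.  ] open 0.0112
shift [0.0003 0.0009 0.0172] turn -0.0018
```

View pics/c6.png

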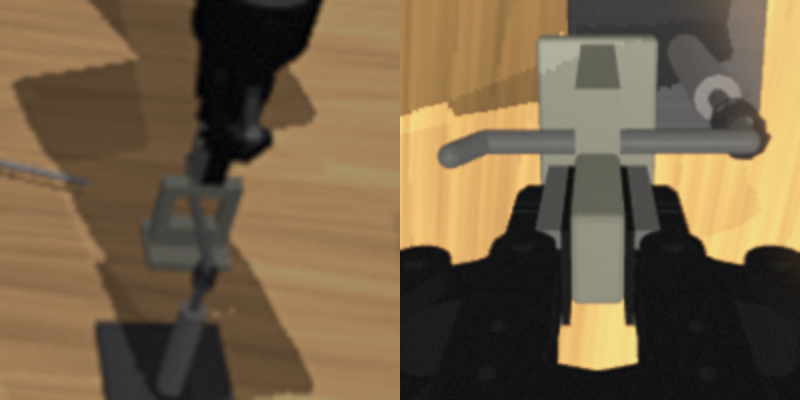

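The marker is threaded: the arm passes through the window at (205,225) in the left panel, and the right panel shows the tip on the robot side and the post beyond. Lowering until the edge rests.

Request:
play_rows:
  moves: [0,0,0.002,0,0,0,0.005,0,0,0,0.008,0,0,0,0.011,0,0,0,0.013,0,0,0,0.015,0,0,0,0.017,0,0,0,0.018,0,0,0,0.019,0,0,0,0.019,0]

```text
t: 15.6
ee_pos: [0.5177, 0.2763, 0.1747]
tcp_rot: [0.0, 0.665, 0.747, -0.0]
wrist_force: [-1.2, 0.8, 1.4]
opening: 0.0113
```

```bash
python3 - <<'E'
from h import *
go([.5195,.2767,.1664],96.8)
E
```

```text
t 15.6 tcp [0.5177 0.2763 0.1747] yaw 96.7 q6 0.261 F [-1.15  0.79  1.4 ] Tz [ 0.01  0.14 -0.02] open 0.0113
shift [0.0002 0.0019 0.0083] turn -0.0017
```

Request:
play_rows:
  moves: [0,0,0.001,0,0,0,0.002,0,0,0,0.003,0,0,0,0.004,0,0,0,0.005,0,0,0,0.006,0,0,0,0.007,0,0,0,0.008,0,0,0,0.008,0,0,0,0.008,0]

```text
t: 16.43
ee_pos: [0.5177, 0.2763, 0.1669]
tcp_rot: [0.0, 0.665, 0.747, 0.0]
wrist_force: [-2.2, -0.8, 6.3]
opening: 0.0115
```

```bash
python3 - <<'E'
from h import *
go([.5195,.2767,.1747],96.8)
im,d,m=cap('wrist','w7');P=pts(m,d);Z=P[...,2];X=P[...,0];Y=P[...,1]
s=(Z>.13)&(Z<.17)&(Y>.255)&(Y<.3)&(X>.535)&(X<.56);print('arm z',s.sum(),np.percentile(P[s][:,2],[50,90]))
print(sensors.read_state()['wrist_force'])
E
```

```text
t 16.4333 tcp [0.5177 0.2763 0.1669] yaw 96.71 q6 0.261 F [-2.19 -0.78  6.3 ] Tz [-0.08  0.35  0.01] open 0.0115
shift [ 0.0002  0.0018 -0.0078] turn -0.0016
arm z 664 [0.14882587 0.1501022 ]
[-2.68770976 -0.43649672  5.69597353]
```

The arm top is measured at 0.150, a dip of about 9 mm, with Fz about 6 N. Holding briefly, then easing back up to rest.

Request:
play_rows:
  moves: [0,0,0,0,0,0,0,0,0,0,-0.001,0,0,0,-0.0025,0,0,0,-0.004,0,0,0,-0.0055,0,0,0,-0.007,0,0,0,-0.0085,0,0,0,-0.009,0,0,0,-0.009,0]

```text
t: 17.32
ee_pos: [0.5177, 0.2763, 0.1757]
tcp_rot: [0.0, 0.665, 0.747, -0.0]
wrist_force: [-0.4, 0.5, 0.5]
opening: 0.0116
```

```bash
python3 - <<'E'
from h import *
go([.5195,.2767,.1747],96.8)
im,d,m=cap('wrist','w8');P=pts(m,d);Z=P[...,2];X=P[...,0];Y=P[...,1]
s=(Z>.13)&(Z<.17)&(Y>.255)&(Y<.3)&(X>.535)&(X<.56);print('arm z',s.sum(),np.percentile(P[s][:,2],[50,90]))
E
```

```text
t 17.3167 tcp [0.5177 0.2763 0.1757] yaw 96.7 q6 0.261 F [-0.38  0.49  0.52] Tz [ 0.01  0.04 -0.03] open 0.0116
shift [0.0002 0.0019 0.001 ] turn -0.0017
arm z 710 [0.15740851 0.15866469]
```

Request:
play_rows:
  moves: [0,0,0,0,0,0,0,0,0,0,0,0,0,0,0,0,0,0,0,0,0,0,0,0,0,0,0,0,0,0,0,0,0,0,0,0,0,0,0,0]
  gripper: 0.4
  force: 20

```text
t: 18.2
ee_pos: [0.5177, 0.2763, 0.1758]
tcp_rot: [0.0, 0.665, 0.747, -0.0]
wrist_force: [-0.2, 0.4, 0.0]
opening: 0.0343
```

Request:
play_rows:
  moves: [0,0,-0.005,0,0,0,-0.015,0,0,0,-0.03,0,0,0,-0.05,0,0,0,-0.07,0,0,0,-0.09,0,0,0,-0.11,0,0,0,-0.125,0,0,0,-0.13,0,0,0,-0.13,0]

```text
t: 19.03
ee_pos: [0.5179, 0.2764, 0.3076]
tcp_rot: [0.001, 0.665, 0.747, 0.001]
wrist_force: [-0.3, 0.3, 0.1]
opening: 0.0339
```

Request:
play_rows:
  moves: [0,0,0,0,0,0,0,0,0,0,0,0,0,0,0,0,0,0,0,0,0,0,0,0,0,0,0,0,0,0,0,0,0,0,0,0,0,0,0,0]

```text
t: 19.87
ee_pos: [0.5177, 0.2763, 0.3058]
tcp_rot: [0.0, 0.665, 0.747, 0.0]
wrist_force: [0.8, -0.6, 0.1]
opening: 0.0343
```

```bash
python3 - <<'E'
from h import *
im,d,m=cap('scene','scene9');b,d2,m2=cap('wrist','w9')
for n in ('w9','scene9'):
    i_,d_,m_=load(n);P=pts(m_,d_);Z=P[...,2];X=P[...,0];Y=P[...,1]
    near=(np.hypot(X-.5185,Y-.2765)<.04)
    for lo,hi in((.2,.215),(.1,.112)):
        s=near&(Z>lo)&(Z<hi)
        if s.any(): print(n,lo,s.sum(),P[s].mean(0),np.percentile(P[s][:,2],95))
    s=(Z>.13)&(Z<.17)&(Y>.255)&(Y<.3)&(X>.535)&(X<.56);print('arm z',s.sum(),np.percentile(P[s][:,2],[50,90]))
i_,d_,m_=cap('top','top9');P=pts(m_,d_);Z=P[...,2];t=(abs(Z-.156)<.006)&(np.hypot(P[...,0]-.6,P[...,1]+.259)<.045);print('knob',P[t].mean(0),cv2.minAreaRect(P[t][:,:2].astype(np.float32)))
go([.5,.27,.3],96.8)
cv2.imwrite('pics/c9.png',np.hstack([cv2.resize(im[130:250,370:490],(400,400),interpolation=2),cv2.resize(b[100:400,170:470],(400,400))]))
E
```

```text
w9 0.2 370 [0.51721138 0.27674155 0.20634729] 0.20786368966922303
w9 0.1 1126 [0.51653475 0.28483588 0.10695789] 0.10862193946954923
arm z 217 [0.15819832 0.159444  ]
scene9 0.2 49 [0.52097035 0.27216729 0.20480215] 0.2076607284346081
scene9 0.1 159 [0.53055324 0.26945107 0.1054423 ] 0.11003493978401964
arm z 29 [0.15727349 0.15895472]
knob [ 0.59962695 -0.25955214  0.15651878] ((0.6001911163330078, -0.2591482996940613), (0.01650814898312092, 0.055083680897951126), 3.479530096054077)
t 20.0167 tcp [0.5177 0.2763 0.3058] yaw 96.71 q6 0.261 F [-0.28 -0.45  0.07] Tz [ 0.02  0.02 -0.03] open 0.0341
shift [-0.0042 -0.0183  0.0058] turn -0.0017
```

View pics/c9.png

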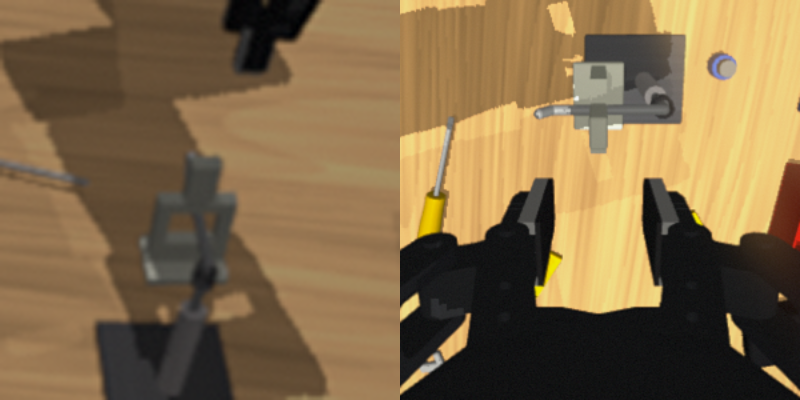

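The marker hangs upright and released on the arm: tab top at 0.207, arm at 0.159, fingers clear. The knob is out and has turned about 76° (1.33 rad). Handing in.

```bash
python3 -c "
from h import *
print(ticket.finish_job())"
```

```text
the job is handed in; nothing more can be done
None
```

I completed both steps and handed the job in at about 20 s of the 61 s allowed. `finish_job` gives no verdict, so the evidence is my own last measurements.

- **Isolator:** I pushed the knob fully in (about 20 N at the bottom) and turned it clockwise with almost no torque on the wrist. It then sprang out. The last top view shows the bar top at 0.1565 m (fully out), turned about 76° (1.33 rad) from where it started.
- **Tug:** I threaded the white marker onto the hook and, still holding it, pulled it down. The hook dipped about 9 mm, measured from the arm's height, with about 6 N on the wrist. It stayed well short of the 22 mm limit.
- **Final state:** The marker is released and hangs upright about 5 mm from the middle of the rest point. Its tab top is at 0.207 m and the hook arm is back at 0.159 m. The gripper is about 10 cm above it, with wrist force near zero.

**Checks that disagreed or failed:**
- The scene and wrist cameras differed by up to 5 mm sideways on the hook arm, because the wrist picture was taken while the arm was still settling. I used the top-camera value.
- Two view checks gave nothing: the arm blocked the top camera right after the lift, and one plate-width script stopped on an empty slice. I used the other readings instead.

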